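# Release the test circuit key that was left on

### The job

One of the four latching keys on the engine tester's control box was left latched down, so its circuit is still live. Tap each key lightly with the fingertips, one after another from the robot's left to its right (never pushing a free key home while another is latched), to find the one that is latched, then press that key firmly down and let go, so that all four keys stand up at the same height. Grasp nothing, and leave the loose parts on the box and the bench where they are.

Things in the scene. Friction and masses are not known exactly. Their poses are not given: they have to be found in the camera images.
- panel: grey steel control box bolted to the bench, 150 mm (its x) by 240 (y) by 70 tall; origin at centre of its underside, z up, x away from the robot, y to the robot's left. Four identical black keys in a row on its flat top at x = -25, y = +69, +23, -23, -69 mm. One of them, a different one each time, is latched down: its top is 12 mm above the box's top, a free key's 16 mm
- key_1: leftmost (+y) key, cap 26 x 26 mm; origin at centre of its top face, z up, moves with the key: 86 mm above the box's origin when free, 82 when latched. Any key moves straight down, 9 mm below the free height at most
- key_2: second key from the left, cap 26 x 26 mm; origin at centre of its top face, z up, moves with the key: 86 mm above the box's origin when free, 82 when latched. A free key yields from 3 N on, 0.5 N more per mm (7.5 N at the bottom), and comes back up when let go. A tap of 1 to 2 N stops at the free height on a free key, 4 mm lower on the latched one
- key_3: third key from the left, cap 26 x 26 mm; origin at centre of its top face, z up, moves with the key: 86 mm above the box's origin when free, 82 when latched. The latched key does not move below 5 N; pushed to the bottom with 8 to 15 N (8 mm or more below the free height) its catch lets go, and it comes up to the free height when the finger lifts
- key_4: rightmost (-y) key, cap 26 x 26 mm; origin at centre of its top face, z up, moves with the key: 86 mm above the box's origin when free, 82 when latched. All keys look and behave alike but for the one that is latched
- camshaft: loose camshaft standing on its gear wheel: gear 84 mm across and 10 mm thick, shaft up to 100 mm; origin under the gear's centre; to be left alone
- oil_filter: loose black oil filter can standing upright, 68 mm across, 78 mm tall; origin at centre of its underside; to be left alone
- bolt_1: loose bolt standing on its 20 mm head, 60 mm tall; origin at centre of its underside; to be left alone
- bolt_2: loose bolt standing on its 20 mm head, 70 mm tall; origin at centre of its underside; to be left alone
- carton: loose small white carton 50 x 75 x 35 mm; origin at centre of its underside; to be left alone
- screwdriver: loose screwdriver lying on the bench between robot and box, about 200 mm long along its own x; origin at its underside; to be left alone
- socket: loose steel wrench socket (a tube) 26 mm across, 32 mm tall, standing on the top of the control box behind the keys; origin at centre of its underside; to be left alone
- spark_plug: loose spark plug 20 mm across, 52 mm tall, standing on the top of the control box behind the keys; origin at centre of its underside; to be left alone

How it is judged (in metres and radians):
On the way, in this order (a step that is already met when the one before it is completed fails the run):
1. tap lightly with the fingers on the leftmost (+y) key (more than 0.4 N, pushed to less than 6 mm below the free height) while the latched key is still latched (contact force between the fingers and key_1 above 0.4 N and z of key_1 in the frame of panel above 0.08 m and z of any of key_1, key_2, key_3, key_4 in the frame of panel below 0.0835 m), for 0.02 s.
2. tap lightly with the fingers on the second key from the left (more than 0.4 N, pushed to less than 6 mm below the free height) while the latched key is still latched (contact force between the fingers and key_2 above 0.4 N and z of key_2 in the frame of panel above 0.08 m and z of any of key_1, key_2, key_3, key_4 in the frame of panel below 0.0835 m), for 0.02 s.
3. tap lightly with the fingers on the third key from the left (more than 0.4 N, pushed to less than 6 mm below the free height) while the latched key is still latched (contact force between the fingers and key_3 above 0.4 N and z of key_3 in the frame of panel above 0.08 m and z of any of key_1, key_2, key_3, key_4 in the frame of panel below 0.0835 m), for 0.02 s.
4. tap lightly with the fingers on the rightmost (-y) key (more than 0.4 N, pushed to less than 6 mm below the free height) while the latched key is still latched (contact force between the fingers and key_4 above 0.4 N and z of key_4 in the frame of panel above 0.08 m and z of any of key_1, key_2, key_3, key_4 in the frame of panel below 0.0835 m), for 0.02 s.
5. the latched key has been pressed and released: all four keys stand within 1 mm of their free height (z of each of key_1, key_2, key_3, key_4 in the frame of panel above 0.085 m), for 0.2 s.
At the end, for the whole second after the job is handed in: All four keys stand free, each within 1 mm of its free height (86 mm above the box's origin), and every loose part is within 15 mm of where it stood (all of step 5 and distance of each of camshaft, oil_filter, bolt_1, bolt_2, carton, screwdriver, socket, spark_plug from where it was at the start of the episode below 0.015 m); the robot touches nothing.
It fails at once if a free key is pushed home (more than 6 mm) while another key is still latched ((z of key_1 in the frame of panel below 0.08 m and z of any of key_2, key_3, key_4 in the frame of panel below 0.0835 m) or (z of key_2 in the frame of panel below 0.08 m and z of any of key_1, key_3, key_4 in the frame of panel below 0.0835 m) or (z of key_3 in the frame of panel below 0.08 m and z of any of key_1, key_2, key_4 in the frame of panel below 0.0835 m) or (z of key_4 in the frame of panel below 0.08 m and z of any of key_1, key_2, key_3 in the frame of panel below 0.0835 m)).
It fails at once if a loose part on the bench or on the box is lifted, carried or pushed more than 15 mm (distance of any of camshaft, oil_filter, bolt_1, bolt_2, carton, screwdriver, socket, spark_plug from where it was at the start of the episode above 0.015 m).
It fails at once if a standing part is tipped over (angle between any of camshaft, oil_filter, bolt_1, bolt_2, carton, socket, spark_plug's own z axis and vertical above 0.5 rad).
It also fails if it takes over 58 s, if anything falls off the work surface, if the arm or the gripper's body presses on something with over 40 N, if the wrist force passes 120 N, or if a joint passes its speed limit or range.

### The arm

A 6-joint arm with a two-finger parallel gripper is mounted at the origin on the work surface. World frame = base frame: x ahead of the robot, y to its left, z up, the work surface at z = 0. Lengths are in m, angles in degrees, forces in N, time in s.
With the tool pointing down it reaches from about 0.325 to 0.9 m from the base axis. Payload 6.1 kg.
Tool frame: the origin (TCP) lies between the finger pads; the fingertips stand ctrl.nose_length ahead of it and the grasp point (between the pads) lies 2 mm behind it (ctrl.nose_length is the distance from the TCP to the fingertips, in m); z points along the fingers, y is the line along which they close (so a half turn about z gives the same grasp; the last joint's range is limited). The gripper opens to 87 mm and grips with 3 to 60 N. Pads are 19 mm wide; open, the fingers measure 117 mm over their backs; the gripper's body (75 mm by 190 mm) begins 51 mm behind the grasp point.
Start: joints at [69.322, 12.628, 87.462, -0, 79.91, -7.225], TCP at [0.145, 0.608, 0.24] pointing down, gripper open.
Joint ranges: [-170.65, 170.65], [-52.31, 119.04], [5.05, 147.46], [-71.25, 251.25], [11.57, 151.72], [-153.62, 153.62]. Speed limits (degrees/s): [147.25, 147.25, 172.46, 180, 180, 180].

### API

Orientations are given as a 3x3 rotation matrix whose columns are the frame's x, y, z axes.
In Python, from bench import ctrl gives the robot as it stands. The module is installed in compiled form; this text tells all that it offers.
- The arm moves only by the tool send_rows, never from a script. Its argument "motion" is a list of rows, each an object of numbers: "x", "y", "z": the shift along the tool's x, y, z in units of 30 mm (1.0 is 30 mm); "turn": the turn about the tool's z in rad; "grip": the closure, from 0 (fully open) to 1 (shut). In form: [{"x": .., "y": .., "z": .., "turn": .., "grip": ..}, ...]. A call has 1 to 12 rows; each row is the pose to reach, as a shift and turn from the pose commanded when the call began, along the tool's axes at that moment; what a row does not reach only later rows make up. A row lasts 1/10 s, in which the tool goes at most 50 mm and 8.59 degrees, less where a joint would pass 70% of its speed; a pose out of reach is approached as far as the arm can. A call with a gripper value outside its range is refused whole. The fingers move at their own pace and stop on an object; "force" is the grip in N (left out, the last holds). Time passes only in rows, so rows that repeat a pose let the fingers close. It gives the time, the measured TCP pose, the force, the opening and the grip force at its end, in the units of the state.
- ctrl.get_obs(): the state, without advancing time (a new reading comes with each control period).
- ctrl.snapshot(name): name is "side" or "top" or "wrist"; returns (picture, depth): 480x640x3 uint8, red, green, blue; 480x640 float32, m along the optical axis (not along the pixel's ray), 0 where there is no reading.
- ctrl.camera_params(name): a dict with "fovy" (degrees; the focal length in pixels is half the picture's height over the tangent of half this angle, whatever the lens; pixels are square), "cx", "cy" (the principal point, pixels), "R" (3x3) and "t" (3): a world point X has camera coordinates R X + t. Camera axes: x right, y down, z forward; pixel columns grow to the right and rows downward; lengths in m; the calibration is good to about 2 mm. A picture is of the moment at which its call begins: read the wrist's pose just before it. camera_params takes no time and is no camera call; for the wrist camera it gives the pose at the moment of the call.
- ctrl.job_done(): hands the job in; it is judged then, once.
Trained networks look in the newest picture that a camera, given by its name, has taken for a name from the list of things; names that differ only in an ending like _2 or _b are one class to them, and where a whole thing is asked for, a point or a joint stands for the part that bears it (a point fixed in the world has none). Each returns a list of dicts, best first, with "p" (0 to 1); they miss things now and then, are a little off and sometimes report something else, mostly with a low value. They report only what shows in the picture. A call takes as long as a camera call.
- ctrl.recognise(camera, label): "box" ([centre column, centre row, width, height] in pixels, round what is visible of it).
- ctrl.cut_out(camera, label): "mask" (480x640 bool, what is visible of it) and "box" ([centre column, centre row, width, height] in pixels, round what is visible of it).
- ctrl.mark_of(camera, label): "centre" ([column, row] in pixels: a listed point, or the origin of a listed thing).
The state is a dict: "t": time; "joint_positions": joint angles; "dq": joint speeds; "joint_efforts": joint torques, N m; "tool_pos": TCP position; "eef_rot": TCP orientation; "wrist_force": force on the tool from outside, world axes, zero at the start; "torque": the same for the moment, N m; "width": opening from 0.0 (shut) to 1.0 (fully open); "grasp_force": force on a finger pad.
Only numpy, scipy, OpenCV 4.12 (cv2) and the standard library are available. Lean on these libraries where they do the work, as an engineer would, in place of code of your own. Each camera call takes 0.05 s, during which the arm holds its last target. There are 200 camera calls.

## Working session

There is one attempt and no reset: what is moved stays moved. The work goes in short steps, Python scripts to look and compute and a tool call to move; the robot and the scene stay as the last step left them, time stands still between calls to the robot, and variables do not carry over. Pictures are saved under pics/ and viewed, at most 10 in all, crops included, and the job is handed in when it is done.

Besides the shell and the picture viewer there is one more tool, called after "Call:" by a JSON object that holds its "op" and its "data". send_rows: Moves the arm, as the interface text tells. Its arguments: {"type":"object","properties":{"motion":{"type":"array","items":{"type":"object","properties":{"x":{"type":"number"},"y":{"type":"number"},"z":{"type":"number"},"turn":{"type":"number"},"grip":{"type":"number"}}}},"force":{"type":"number"}},"required":["motion"]}

```bash
mkdir -p pics; cat > h.py <<'E'
import numpy as np, cv2
from bench import ctrl
def cam(n):
    p=ctrl.camera_params(n); f=240/np.tan(np.radians(p['fovy'])/2)
    return f,p['cx'],p['cy'],np.array(p['R']),np.array(p['t'])
def world(n,depth,P=None):
    f,cx,cy,R,t=P or cam(n)
    v,u=np.mgrid[:480,:640]
    X=np.stack([(u-cx)/f*depth,(v-cy)/f*depth,depth],-1)
    return (X-t)@R
E
python3 - <<'E'
from h import *
o=ctrl.get_obs(); print({k:np.round(v,3).tolist() for k,v in o.items()}, ctrl.nose_length)
for n in ('top','side'):
    im,d=ctrl.snapshot(n); cv2.imwrite(f'pics/{n}1.png',im[...,::-1]); np.save(n,d)
    W=world(n,d)
    print(n,cam(n)[3:],cam(n)[:3])
    for l in ('panel','key_1','socket','spark_plug','camshaft','oil_filter','bolt_1','carton','screwdriver'):
        for r in ctrl.cut_out(n,l)[:5]:
            m=r['mask']&(d>0)
            if m.any(): 
                w=W[m]; print(l,round(r['p'],2),np.round(r['box'],0),'med',np.round(np.median(w,0),3),'lo',np.round(np.percentile(w,3,0),3),'hi',np.round(np.percentile(w,97,0),3))
E
```

```text
{'t': 0.0, 'joint_positions': [69.322, 12.675, 87.526, -0.0, 79.909, -7.226], 'dq': [-0.045, -0.074, -0.033, -0.113, 0.059, 0.017], 'joint_efforts': [-0.001, -49.461, -38.738, 0.07, 0.057, -0.0], 'tool_pos': [0.145, 0.607, 0.238], 'eef_rot': [[-0.973, 0.233, -0.001], [0.233, 0.973, -0.002], [0.0, -0.002, -1.0]], 'wrist_force': [0.459, -0.591, -0.233], 'torque': [0.013, 0.007, 0.021], 'grasp_force': 0.0, 'width': 0.997} 0.017
top (array([[-0.06051069, -0.99815936,  0.00404313],
       [-0.97663078,  0.05836773, -0.20684661],
       [ 0.20622989, -0.01646507, -0.97836503]]), array([0.07767814, 0.57766984, 1.13315291])) (np.float64(534.6233097578879), 327.904917651707, 244.76469122383986)
panel 0.9 [315. 242. 118.  86.] med [0.578 0.077 0.073] lo [ 0.504 -0.038  0.025] hi [0.661 0.192 0.089]
panel 0.22 [218. 232.  38.  35.] med [0.627 0.289 0.014] lo [0.597 0.258 0.003] hi [0.669 0.331 0.101]
key_1 0.69 [342. 256.  14.  10.] med [0.548 0.016 0.084] lo [0.535 0.003 0.072] hi [0.564 0.028 0.088]
key_1 0.58 [403. 251.  34.  34.] med [ 0.553 -0.12   0.079] lo [ 0.526 -0.151  0.023] hi [ 0.5
[... 2280 characters left out ...]
0.607 0.28  0.003] hi [0.664 0.352 0.101]
oil_filter 0.67 [340. 340.  56.  75.] med [ 0.552 -0.148  0.065] lo [ 0.525 -0.159  0.008] hi [ 0.584 -0.105  0.081]
bolt_1 0.75 [419. 284.  14.  46.] med [ 0.715 -0.034  0.025] lo [ 0.709 -0.04   0.002] hi [ 0.724 -0.019  0.071]
bolt_1 0.54 [387. 229.   6.  27.] med [0.723 0.134 0.019] lo [0.718 0.129 0.004] hi [0.73  0.139 0.056]
carton 0.66 [386. 203.  32.  31.] med [0.767 0.249 0.032] lo [0.748 0.233 0.004] hi [0.796 0.303 0.038]
carton 0.5 [353. 252.  18.  38.] med [ 0.607 -0.019  0.092] lo [ 0.6   -0.023  0.073] hi [ 0.617 -0.011  0.122]
screwdriver 0.81 [248. 272.  17.  69.] med [0.451 0.043 0.024] lo [0.436 0.006 0.003] hi [0.464 0.169 0.028]
```

```bash
python3 - <<'E'
import cv2,numpy as np
a=cv2.imread('pics/top1.png')[160:330,190:440]; b=cv2.imread('pics/side1.png')[160:400,220:440]
a=cv2.resize(a,(400,272),interpolation=cv2.INTER_CUBIC);b=cv2.resize(b,(400,436),interpolation=cv2.INTER_CUBIC)
a=cv2.copyMakeBorder(a,0,164,0,0,cv2.BORDER_CONSTANT)
cv2.imwrite('pics/c1.png',np.hstack([a,b]))
from h import *
# keys from depth planes: points between 4..20mm above top, near row
d=np.load('top.npy');W=world('top',d)
box=(abs(W[...,0]-.578)<.1)&(abs(W[...,1]-.077)<.14)
top=box&(abs(W[...,2]-.072)<.005); print('boxtop z',np.median(W[top][:,2]))
r=cv2.minAreaRect(W[top][:,:2].astype(np.float32)*1000);print(r)
d2=np.load('side.npy');W2=world('side',d2)
for k in [(.575,.150),(.566,.106),(.556,.060),(.547,.015)]:
    for w in (W,W2):
        m=(np.hypot(w[...,0]-k[0],w[...,1]-k[1])<.022)&(w[...,2]>.079)
        q=w[m];print(k,m.sum(),np.round((q.min(0)+q.max(0))/2,4),np.round(q.mean(0),4),np.round(np.median(q[:,2]),4))
E
```

```text
boxtop z 0.0727451711430292
((587.3397827148438, 77.95531463623047), (239.96607971191406, 150.87940979003906), 78.59278106689453)
(0.575, 0.15) 154 [0.5766 0.146  0.087 ] [0.5755 0.1496 0.0881] 0.0885
(0.575, 0.15) 163 [0.5752 0.1483 0.0845] [0.5746 0.1442 0.0862] 0.0873
(0.566, 0.106) 146 [0.5665 0.1047 0.0867] [0.5666 0.105  0.088 ] 0.0881
(0.566, 0.106) 180 [0.566  0.1025 0.0842] [0.5651 0.0988 0.086 ] 0.0872
(0.556, 0.06) 147 [0.5565 0.0604 0.0862] [0.5575 0.0603 0.0881] 0.0884
(0.556, 0.06) 198 [0.5569 0.058  0.0842] [0.5561 0.0541 0.0861] 0.0872
(0.547, 0.015) 144 [0.5488 0.0151 0.0847] [0.5485 0.0153 0.0848] 0.0849
(0.547, 0.015) 200 [0.5475 0.0135 0.0827] [0.5472 0.0111 0.0836] 0.0839
```

View pics/c1.png

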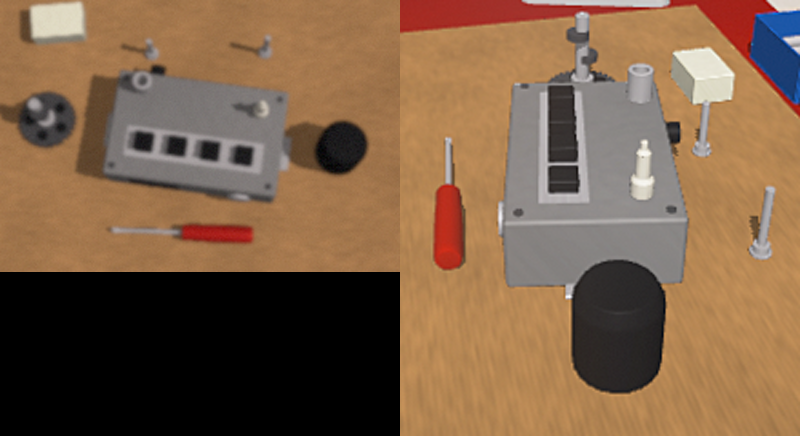

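Call:
{"op": "send_rows", "data": {"force": 10, "motion": [{"x":-0.33,"y":-0.22,"z":0,"turn":-0.003,"grip":1},{"x":-1.0,"y":-0.66,"z":0,"turn":-0.006,"grip":1},{"x":-2.0,"y":-1.3,"z":0,"turn":-0.009,"grip":1},{"x":-3.2,"y":-2.1,"z":0,"turn":-0.012,"grip":1},{"x":-4.4,"y":-2.9,"z":0,"turn":-0.015,"grip":1},{"x":-5.6,"y":-3.65,"z":0,"turn":-0.018,"grip":1},{"x":-6.8,"y":-4.4,"z":0,"turn":-0.021,"grip":1},{"x":-8.0,"y":-5.2,"z":0,"turn":-0.025,"grip":1},{"x":-9.2,"y":-6.0,"z":0,"turn":-0.03,"grip":1},{"x":-10.2,"y":-6.65,"z":0,"turn":-0.036,"grip":1},{"x":-10.8,"y":-7.05,"z":0,"turn":-0.036,"grip":1},{"x":-11.1,"y":-7.25,"z":0,"turn":-0.036,"grip":1}]}}

```text
t: 2.2
tool_pos: [0.42, 0.3166, 0.2396]
eef_rot: [[-0.98, 0.2, 0.0], [0.2, 0.98, -0.0], [-0.001, -0.0, -1.0]]
wrist_force: [0.1, -0.4, 0.3]
width: 0.031
grasp_force: 0.0
```

```bash
cat > go.py <<'E'
from h import *
import sys
c=np.array([.5873,.0780]);a=np.radians(-11.4);bx=np.array([np.cos(a),np.sin(a)]);by=np.array([-np.sin(a),np.cos(a)])
K=[c-.025*bx+y*by for y in(.069,.023,-.023,-.069)]
if __name__=='__main__':
    o=ctrl.get_obs();p=np.array(o['tool_pos']);R=np.array(o['eef_rot'])
    print(o['t'],p.round(4),R.round(3).tolist(),np.round(o['wrist_force'],2),o['width'],o['grasp_force'])
    for i,k in enumerate(K): print(i+1,k.round(4),((R.T@(np.r_[k,p[2]]-p))/.03).round(3))
E
python3 go.py
```

```text
2.2 [0.42   0.3166 0.2396] [[-0.98, 0.2, 0.0], [0.2, 0.98, -0.0], [-0.001, -0.0, -1.0]] [ 0.11 -0.41  0.31] 0.030920036083389942 0.0
1 [0.5764 0.1506] [-6.216e+00 -4.380e+00  4.000e-03]
2 [0.5673 0.1055] [-6.220e+00 -5.914e+00  5.000e-03]
3 [0.5582 0.0604] [-6.224e+00 -7.447e+00  5.000e-03]
4 [0.5492 0.0153] [-6.227e+00 -8.980e+00  6.000e-03]
```

Call:
{"op": "send_rows", "data": {"motion": [{"x":-0.5,"y":-0.35,"z":0,"grip":1},{"x":-1.4,"y":-1.0,"z":0,"grip":1},{"x":-2.5,"y":-1.75,"z":0,"grip":1},{"x":-3.6,"y":-2.5,"z":0,"grip":1},{"x":-4.7,"y":-3.3,"z":0.3,"grip":1},{"x":-5.6,"y":-3.95,"z":0.8,"grip":1},{"x":-6.1,"y":-4.3,"z":1.5,"grip":1},{"x":-6.22,"y":-4.38,"z":2.2,"grip":1},{"x":-6.22,"y":-4.38,"z":2.8,"grip":1},{"x":-6.22,"y":-4.38,"z":3.2,"grip":1},{"x":-6.22,"y":-4.38,"z":3.5,"grip":1},{"x":-6.22,"y":-4.38,"z":3.5,"grip":1}]}}

```text
schema error: expected keys x, y, z, turn, grip
```

```bash
python3 go.py; python3 - <<'E'
from h import *
for n in('wrist','top'):
    im,d=ctrl.snapshot(n);cv2.imwrite(f'pics/{n}2.png',im[...,::-1])
E
```

```text
2.2 [0.42   0.3166 0.2396] [[-0.98, 0.2, 0.0], [0.2, 0.98, -0.0], [-0.001, -0.0, -1.0]] [ 0.11 -0.41  0.31] 0.030920036083389942 0.0
1 [0.5764 0.1506] [-6.216e+00 -4.380e+00  4.000e-03]
2 [0.5673 0.1055] [-6.220e+00 -5.914e+00  5.000e-03]
3 [0.5582 0.0604] [-6.224e+00 -7.447e+00  5.000e-03]
4 [0.5492 0.0153] [-6.227e+00 -8.980e+00  6.000e-03]
```

View pics/wrist2.png

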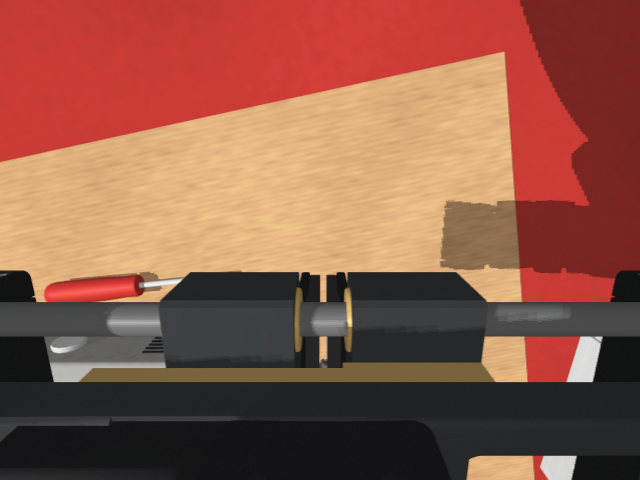

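The move was refused because "turn" was missing. The wrist view shows the nearly shut fingers at about (325, 320), with the screwdriver at the left (95, 288). I'll resend it with "turn".

Call:
{"op": "send_rows", "data": {"motion": [{"x":-0.5,"y":-0.35,"z":0,"turn":0,"grip":1},{"x":-1.4,"y":-1.0,"z":0,"turn":0,"grip":1},{"x":-2.5,"y":-1.75,"z":0,"turn":0,"grip":1},{"x":-3.6,"y":-2.5,"z":0,"turn":0,"grip":1},{"x":-4.7,"y":-3.3,"z":0.3,"turn":0,"grip":1},{"x":-5.6,"y":-3.95,"z":0.8,"turn":0,"grip":1},{"x":-6.1,"y":-4.3,"z":1.5,"turn":0,"grip":1},{"x":-6.22,"y":-4.38,"z":2.2,"turn":0,"grip":1},{"x":-6.22,"y":-4.38,"z":2.8,"turn":0,"grip":1},{"x":-6.22,"y":-4.38,"z":3.2,"turn":0,"grip":1},{"x":-6.22,"y":-4.38,"z":3.5,"turn":0,"grip":1},{"x":-6.22,"y":-4.38,"z":3.5,"turn":0,"grip":1}]}}

```text
t: 3.5
tool_pos: [0.5746, 0.1539, 0.1334]
eef_rot: [[-0.981, 0.196, -0.002], [0.196, 0.981, -0.0], [0.002, -0.001, -1.0]]
wrist_force: [0.3, -0.1, 0.2]
width: 0.005
grasp_force: 0.0
```

```bash
python3 go.py; python3 - <<'E'
from h import *
im,d=ctrl.snapshot('top');a=im[200:290,240:380,::-1]
im,d=ctrl.snapshot('side');b=im[170:310,260:400,::-1]
cv2.imwrite('pics/c2.png',np.hstack([cv2.copyMakeBorder(cv2.resize(a,(400,257)),0,143,0,0,0),cv2.resize(b,(400,400))]))
E
```

```text
3.5 [0.5746 0.1539 0.1334] [[-0.981, 0.196, -0.002], [0.196, 0.981, -0.0], [0.002, -0.001, -1.0]] [ 0.33 -0.08  0.23] 0.004816285932197523 0.0
1 [0.5764 0.1506] [-0.083 -0.097 -0.   ]
2 [0.5673 0.1055] [-8.10e-02 -1.63e+00  1.00e-03]
3 [0.5582 0.0604] [-7.900e-02 -3.163e+00  2.000e-03]
4 [0.5492 0.0153] [-7.700e-02 -4.697e+00  3.000e-03]
```

View pics/c2.png

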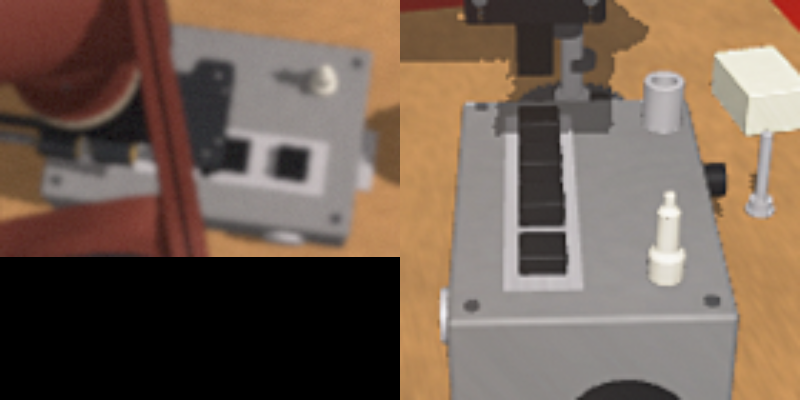

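The side view at right shows the closed fingertips above the far (leftmost) key, around (535, 70). The nearest key, key_4 at (543, 253), sits lower and set apart. I'm descending carefully now.

Call:
{"op": "send_rows", "data": {"motion": [{"x":-0.07,"y":-0.09,"z":0.2,"turn":0,"grip":1},{"x":-0.07,"y":-0.09,"z":0.4,"turn":0,"grip":1},{"x":-0.07,"y":-0.09,"z":0.6,"turn":0,"grip":1},{"x":-0.07,"y":-0.09,"z":0.75,"turn":0,"grip":1},{"x":-0.07,"y":-0.09,"z":0.8,"turn":0,"grip":1},{"x":-0.07,"y":-0.09,"z":0.8,"turn":0,"grip":1},{"x":-0.07,"y":-0.09,"z":0.8,"turn":0,"grip":1}]}}

```text
t: 4.3
tool_pos: [0.5773, 0.1501, 0.1107]
eef_rot: [[-0.98, 0.197, 0.0], [0.197, 0.98, 0.0], [-0.0, 0.0, -1.0]]
wrist_force: [0.5, 0.0, -0.8]
width: 0.006
grasp_force: 0.0
```

```bash
python3 go.py
```

```text
4.3 [0.5773 0.1501 0.1107] [[-0.98, 0.197, 0.0], [0.197, 0.98, 0.0], [-0.0, 0.0, -1.0]] [ 0.5   0.03 -0.77] 0.005769564658557504 0.0
1 [0.5764 0.1506] [ 0.031  0.009 -0.   ]
2 [0.5673 0.1055] [ 0.032 -1.524 -0.   ]
3 [0.5582 0.0604] [ 0.032 -3.058 -0.   ]
4 [0.5492 0.0153] [ 0.032 -4.591 -0.   ]
```

Call:
{"op": "send_rows", "data": {"motion": [{"x":0,"y":0,"z":0.05,"turn":0,"grip":1},{"x":0,"y":0,"z":0.1,"turn":0,"grip":1},{"x":0,"y":0,"z":0.13,"turn":0,"grip":1},{"x":0,"y":0,"z":0.13,"turn":0,"grip":1}]}}

```text
t: 4.7
tool_pos: [0.5772, 0.1501, 0.1066]
eef_rot: [[-0.98, 0.198, -0.0], [0.198, 0.98, 0.0], [0.0, 0.0, -1.0]]
wrist_force: [0.2, 0.3, 0.0]
width: 0.006
grasp_force: 0.0
```

Call:
{"op": "send_rows", "data": {"motion": [{"x":0,"y":0,"z":0.03,"turn":0,"grip":1},{"x":0,"y":0,"z":0.03,"turn":0,"grip":1}]}}

```text
t: 4.9
tool_pos: [0.5772, 0.1501, 0.106]
eef_rot: [[-0.98, 0.198, 0.0], [0.198, 0.98, -0.0], [-0.0, 0.0, -1.0]]
wrist_force: [-1.0, 1.1, 1.6]
width: 0.006
grasp_force: 1.4
```

Call:
{"op": "send_rows", "data": {"motion": [{"x":0,"y":0,"z":0.03,"turn":0,"grip":1},{"x":0,"y":0,"z":0.03,"turn":0,"grip":1}]}}

```text
t: 5.1
tool_pos: [0.5772, 0.1501, 0.105]
eef_rot: [[-0.98, 0.197, 0.0], [0.197, 0.98, 0.0], [-0.0, 0.0, -1.0]]
wrist_force: [-1.0, 0.2, 4.1]
width: 0.006
grasp_force: 1.6
```

Key_1 met at TCP z≈0.106 and started to yield at about 4 N, so it is free. On to key_2.

Call:
{"op": "send_rows", "data": {"motion": [{"x":0,"y":0,"z":-0.3,"turn":0,"grip":1},{"x":0,"y":0,"z":-0.6,"turn":0,"grip":1},{"x":0,"y":-0.5,"z":-0.6,"turn":0,"grip":1},{"x":0.02,"y":-1.0,"z":-0.6,"turn":0,"grip":1},{"x":0.02,"y":-1.4,"z":-0.6,"turn":0,"grip":1},{"x":0.02,"y":-1.53,"z":-0.5,"turn":0,"grip":1},{"x":0.02,"y":-1.53,"z":-0.3,"turn":0,"grip":1},{"x":0.02,"y":-1.53,"z":-0.15,"turn":0,"grip":1},{"x":0.02,"y":-1.53,"z":-0.08,"turn":0,"grip":1},{"x":0.02,"y":-1.53,"z":-0.06,"turn":0,"grip":1},{"x":0.02,"y":-1.53,"z":-0.06,"turn":0,"grip":1}]}}

```text
t: 6.2
tool_pos: [0.5674, 0.1056, 0.1066]
eef_rot: [[-0.98, 0.197, -0.0], [0.197, 0.98, -0.0], [0.0, -0.0, -1.0]]
wrist_force: [0.4, -0.7, 0.1]
width: 0.006
grasp_force: 0.0
```

Call:
{"op": "send_rows", "data": {"motion": [{"x":0,"y":0,"z":0.03,"turn":0,"grip":1},{"x":0,"y":0,"z":0.03,"turn":0,"grip":1}]}}

```text
t: 6.4
tool_pos: [0.5678, 0.1056, 0.106]
eef_rot: [[-0.98, 0.197, 0.001], [0.197, 0.98, 0.0], [-0.0, 0.0, -1.0]]
wrist_force: [-0.5, 0.7, 3.0]
width: 0.003
grasp_force: 1.4
```

Call:
{"op": "send_rows", "data": {"motion": [{"x":0,"y":0,"z":0.01,"turn":0,"grip":1},{"x":0,"y":0,"z":0.01,"turn":0,"grip":1}]}}

```text
t: 6.6
tool_pos: [0.5677, 0.1056, 0.1057]
eef_rot: [[-0.98, 0.197, 0.001], [0.197, 0.98, 0.001], [-0.0, 0.001, -1.0]]
wrist_force: [-0.7, 2.0, 3.3]
width: 0.009
grasp_force: 1.5
```

Call:
{"op": "send_rows", "data": {"motion": [{"x":0,"y":0,"z":-0.3,"turn":0,"grip":1},{"x":0,"y":0,"z":-0.6,"turn":0,"grip":1},{"x":0,"y":-0.5,"z":-0.6,"turn":0,"grip":1},{"x":0,"y":-1.0,"z":-0.6,"turn":0,"grip":1},{"x":0,"y":-1.4,"z":-0.6,"turn":0,"grip":1},{"x":0,"y":-1.53,"z":-0.5,"turn":0,"grip":1},{"x":0,"y":-1.53,"z":-0.3,"turn":0,"grip":1},{"x":0,"y":-1.53,"z":-0.15,"turn":0,"grip":1},{"x":0,"y":-1.53,"z":-0.08,"turn":0,"grip":1},{"x":0,"y":-1.53,"z":-0.04,"turn":0,"grip":1},{"x":0,"y":-1.53,"z":-0.04,"turn":0,"grip":1}]}}

```text
t: 7.7
tool_pos: [0.5582, 0.0606, 0.1065]
eef_rot: [[-0.98, 0.197, -0.001], [0.197, 0.98, -0.0], [0.001, -0.0, -1.0]]
wrist_force: [-0.2, -0.3, 0.1]
width: 0.004
grasp_force: 0.0
```

Call:
{"op": "send_rows", "data": {"motion": [{"x":0,"y":0,"z":0.03,"turn":0,"grip":1},{"x":0,"y":0,"z":0.03,"turn":0,"grip":1}]}}

```text
t: 7.9
tool_pos: [0.5586, 0.0606, 0.106]
eef_rot: [[-0.98, 0.197, 0.0], [0.197, 0.98, 0.0], [-0.0, 0.0, -1.0]]
wrist_force: [-1.8, 0.3, 2.9]
width: 0.007
grasp_force: 1.4
```

Keys 2 and 3 both met at 0.106, so they are free too. Next is key_4, expected about 4 mm lower.

Call:
{"op": "send_rows", "data": {"motion": [{"x":0,"y":0,"z":0.01,"turn":0,"grip":1},{"x":0,"y":0,"z":0.01,"turn":0,"grip":1}]}}

```text
t: 8.1
tool_pos: [0.5586, 0.0605, 0.1057]
eef_rot: [[-0.98, 0.197, 0.0], [0.197, 0.98, 0.0], [-0.0, 0.001, -1.0]]
wrist_force: [-1.9, 1.2, 3.5]
width: 0.01
grasp_force: 1.5
```

Call:
{"op": "send_rows", "data": {"motion": [{"x":0,"y":0,"z":-0.3,"turn":0,"grip":1},{"x":0,"y":0,"z":-0.6,"turn":0,"grip":1},{"x":0,"y":-0.5,"z":-0.6,"turn":0,"grip":1},{"x":0,"y":-1.0,"z":-0.6,"turn":0,"grip":1},{"x":0,"y":-1.4,"z":-0.6,"turn":0,"grip":1},{"x":0,"y":-1.53,"z":-0.5,"turn":0,"grip":1},{"x":0,"y":-1.53,"z":-0.3,"turn":0,"grip":1},{"x":0,"y":-1.53,"z":-0.15,"turn":0,"grip":1},{"x":0,"y":-1.53,"z":-0.08,"turn":0,"grip":1},{"x":0,"y":-1.53,"z":-0.01,"turn":0,"grip":1},{"x":0,"y":-1.53,"z":-0.01,"turn":0,"grip":1}]}}

```text
t: 9.2
tool_pos: [0.5492, 0.0156, 0.1053]
eef_rot: [[-0.98, 0.197, -0.001], [0.197, 0.98, 0.0], [0.001, -0.0, -1.0]]
wrist_force: [0.0, 0.5, 0.3]
width: 0.005
grasp_force: 0.0
```

Call:
{"op": "send_rows", "data": {"motion": [{"x":0,"y":0,"z":0.04,"turn":0,"grip":1},{"x":0,"y":0,"z":0.08,"turn":0,"grip":1},{"x":0,"y":0,"z":0.08,"turn":0,"grip":1}]}}

```text
t: 9.5
tool_pos: [0.5494, 0.0153, 0.1033]
eef_rot: [[-0.98, 0.197, -0.0], [0.197, 0.98, 0.0], [0.0, -0.0, -1.0]]
wrist_force: [0.3, 1.2, -0.2]
width: 0.007
grasp_force: 0.0
```

Call:
{"op": "send_rows", "data": {"motion": [{"x":0,"y":0,"z":0.03,"turn":0,"grip":1},{"x":0,"y":0,"z":0.03,"turn":0,"grip":1}]}}

```text
t: 9.7
tool_pos: [0.5495, 0.0153, 0.1027]
eef_rot: [[-0.98, 0.197, 0.0], [0.197, 0.98, 0.0], [-0.0, 0.0, -1.0]]
wrist_force: [-0.7, -0.1, 1.2]
width: 0.014
grasp_force: 0.5
```

Call:
{"op": "send_rows", "data": {"motion": [{"x":0,"y":0,"z":0.03,"turn":0,"grip":1},{"x":0,"y":0,"z":0.03,"turn":0,"grip":1}]}}

```text
t: 9.9
tool_pos: [0.5495, 0.0153, 0.102]
eef_rot: [[-0.98, 0.197, 0.0], [0.197, 0.98, 0.0], [-0.0, 0.0, -1.0]]
wrist_force: [-1.6, -0.1, 4.6]
width: 0.006
grasp_force: 2.4
```

Key_4 met 4 mm lower than the others, so it is the latched one. I'm pressing it home in steps.

Call:
{"op": "send_rows", "data": {"motion": [{"x":0,"y":0,"z":0.05,"turn":0,"grip":1},{"x":0,"y":0,"z":0.1,"turn":0,"grip":1},{"x":0,"y":0,"z":0.14,"turn":0,"grip":1},{"x":0,"y":0,"z":0.14,"turn":0,"grip":1}]}}

```text
t: 10.3
tool_pos: [0.5496, 0.0152, 0.0979]
eef_rot: [[-0.98, 0.197, 0.0], [0.197, 0.98, -0.0], [-0.0, 0.0, -1.0]]
wrist_force: [-2.4, 0.9, 6.9]
width: 0.004
grasp_force: 3.4
```

Call:
{"op": "send_rows", "data": {"motion": [{"x":0,"y":0,"z":0.03,"turn":0,"grip":1},{"x":0,"y":0,"z":0.03,"turn":0,"grip":1}]}}

```text
t: 10.5
tool_pos: [0.5496, 0.0152, 0.0974]
eef_rot: [[-0.98, 0.197, 0.0], [0.197, 0.98, -0.0], [-0.0, 0.0, -1.0]]
wrist_force: [-4.2, 1.0, 8.0]
width: 0.004
grasp_force: 4.3
```

Call:
{"op": "send_rows", "data": {"motion": [{"x":0,"y":0,"z":0.03,"turn":0,"grip":1},{"x":0,"y":0,"z":0.03,"turn":0,"grip":1}]}}

```text
t: 10.7
tool_pos: [0.5496, 0.0153, 0.0973]
eef_rot: [[-0.98, 0.197, 0.0], [0.197, 0.98, -0.0], [-0.0, -0.0, -1.0]]
wrist_force: [-6.0, 0.5, 14.6]
width: 0.005
grasp_force: 7.2
```

The key is at the bottom stop with 14.6 N on it. Now I'm lifting straight up and backing away to look.

Call:
{"op": "send_rows", "data": {"motion": [{"x":0,"y":0,"z":-0.05,"turn":0,"grip":1},{"x":0,"y":0,"z":-0.15,"turn":0,"grip":1},{"x":0,"y":0,"z":-0.4,"turn":0,"grip":1},{"x":0,"y":0,"z":-0.9,"turn":0,"grip":1},{"x":0,"y":0,"z":-1.6,"turn":0,"grip":1},{"x":0,"y":0,"z":-2.6,"turn":0,"grip":1},{"x":0.8,"y":0,"z":-3.4,"turn":0,"grip":1},{"x":2.0,"y":0,"z":-3.8,"turn":0,"grip":1},{"x":3.2,"y":0,"z":-4.0,"turn":0,"grip":1},{"x":4.0,"y":0,"z":-4.0,"turn":0,"grip":1},{"x":4.4,"y":0,"z":-4.0,"turn":0,"grip":1},{"x":4.4,"y":0,"z":-4.0,"turn":0,"grip":1}]}}

```text
t: 11.9
tool_pos: [0.419, 0.0416, 0.2162]
eef_rot: [[-0.98, 0.197, 0.001], [0.197, 0.98, -0.0], [-0.001, 0.0, -1.0]]
wrist_force: [0.4, 0.4, -0.0]
width: 0.007
grasp_force: 0.0
```

```bash
python3 - <<'E'
from go import *
print(ctrl.get_obs()['t'])
for n in('side','top'):
    im,d=ctrl.snapshot(n);w=world(n,d);cv2.imwrite(f'pics/{n}3.png',cv2.resize(im[160:400,220:440,::-1],(550,600)))
    for k in K:
        m=(np.hypot(w[...,0]-k[0],w[...,1]-k[1])<.011)&(w[...,2]<.11);print(n,m.sum(),np.median(w[m][:,2]).round(4) if m.any() else None)
E
```

```text
11.9
side 58 0.0879
side 63 0.0879
side 73 0.0879
side 90 0.0879
top 77 0.0879
top 66 0.0883
top 71 0.0896
top 55 0.0889
```

View pics/side3.png

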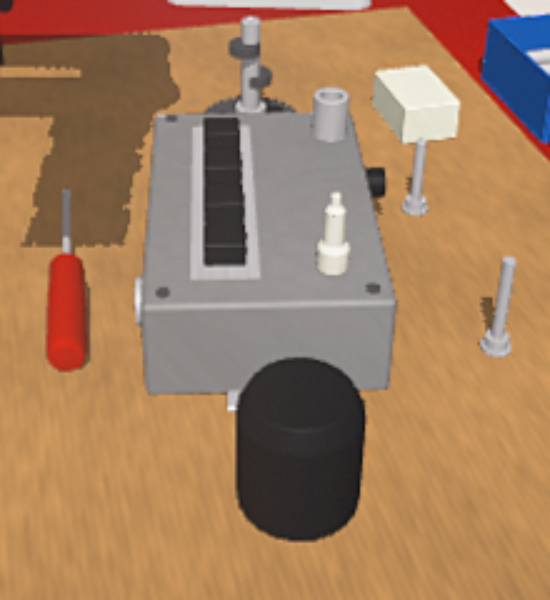

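The side view shows all four keys level, at columns 205–245 and rows 120–265, with equal depth heights of 87.9 mm. The loose parts stand where they were and the arm is clear.

```bash
python3 -c "
from bench import ctrl
print(ctrl.job_done())"
```

```text
the job is handed in; nothing more can be done
None
```

Key_4, the rightmost, was the latched key: I tapped all four left to right, pressed it home with about 15 N and let go, all four keys now stand level in the camera check, and the job is handed in (no verdict was returned).

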